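# Flip the measured part's status flag

## Robot

A 6-joint arm with a two-finger parallel gripper is mounted at the origin on the work surface. World frame = base frame: x ahead of the robot, y to its left, z up, the work surface at z = 0. Lengths are in m, angles in rad, forces in N, time in s.
With the tool pointing down it reaches from about 0.35 to 0.975 m from the base axis. Payload 17.4 kg.
Tool frame: the origin (TCP) lies at the very end of the fingers, on their centre line; the grasp point (between the pads) lies 19 mm behind it (bot.grasp_offset is the distance from the TCP to the grasp point, in m); z points along the fingers, y is the line along which they close (so a half turn about z gives the same grasp; the last joint's range is limited). The gripper opens to 85 mm and grips with 20 to 120 N. Pads are 22 mm wide; open, the fingers measure 114 mm over their backs; the gripper's body (76 mm by 85 mm) begins 54 mm behind the grasp point. The pads swing forward as they close: fully open they stand 13 mm farther back than shut.
Start: joints at [-1.202, 0.116, 1.442, -0, 1.584, -0.038], TCP at [0.267, -0.62, 0.231] pointing down, gripper open.
Joint ranges: [-2.83, 2.83], [-0.83, 2.19], [0.07, 2.5], [-1.14, 4.28], [0.01, 3], [-2.97, 2.97]. Speed limits (rad/s): [1.89, 1.89, 2.22, 3.14, 3.14, 3.14].

## Interface

Orientations are given as a rotation vector (axis times angle).
In Python, from plant import bot, capture, camera_params, ticket, models gives the robot as it stands.
- The arm moves only by the tool jog_arm, never from a script. Its argument "rows" is a list of rows, each an object with "delta_pos": the shift along the world's x, y, z in mm, a list of three; "spin": the turn about the world's z in rad. A call has exactly 8 rows; each row shifts and turns the commanded pose from where the row before left it; what a row does not reach is not made up. A row lasts 1/12 s, in which the tool goes at most 41.7 mm and 7.16 degrees, less where a joint would pass 70% of its speed; a pose out of reach is approached as far as the arm can. A call with a gripper value outside its range is refused whole. "grip" is the gripper command: -1 is fully open, 1 is shut, values between are in proportion, set as the call begins (left out, the last holds). The fingers move at their own pace and stop on an object; "grip_force" is the grip in N (left out, the last holds). Time passes only in rows, so rows that do not move let the fingers close, or fill a call up. It gives the time, the measured TCP pose, the force, the opening and the grip force at its end, in the units of the state.
- bot.read_state(): the state, without advancing time (a new reading comes with each control period).
- capture(name): name is "side" or "top"; returns (picture, depth): 420x560x3 uint8, red, green, blue; 420x560 float32, m along the optical axis (not along the pixel's ray), 0 where there is no reading.
- camera_params(name): a dict with "vfov" (degrees; the focal length in pixels is half the picture's height over the tangent of half this angle, whatever the lens; pixels are square), "cx", "cy" (the principal point, pixels), "k1" (the pictures are not rectified: a ray, as slopes to the right and down, at radius r is drawn at 1 + k1 r^2 times it, then the intrinsics apply), "world_to_cam" (4x4, takes a point from world to camera coordinates). Camera axes: x right, y down, z forward; pixel columns grow to the right and rows downward; lengths in m; the calibration is good to about 2 mm. A picture is of the moment at which its call begins. camera_params takes no time and is no camera call.
- ticket.close_job(): hands the job in; it is judged then, once.
Trained networks look in the newest picture that a camera, given by its name, has taken for a name from the list of things; names that differ only in an ending like _2 or _b are one class to them, and where a whole thing is asked for, a point or a joint stands for the part that bears it (a point fixed in the world has none). Each returns a list of dicts, best first, with "p" (0 to 1); they miss things now and then, are a little off and sometimes report something else, mostly with a low value. They report only what shows in the picture. A call takes as long as a camera call. They do not tell look-alikes from the thing itself.
- models.boxes_of(name, camera): "position" ([row, column] as shares, 0 to 1, of the picture: columns of its width, rows of its height, amid what is visible of it).
- models.silhouettes(name, camera): "mask" (420x560 bool, what is visible of it) and "position" ([row, column] as shares, 0 to 1, of the picture: columns of its width, rows of its height, amid what is visible of it).
The state is a dict: "t": time; "q": joint angles; "joint_velocities": joint speeds; "tau": joint torques, N m; "tool_pos": TCP position; "tcp_rot": TCP orientation; "wrist_force": force on the tool from outside, world axes, zero at the start; "moment": the same for the moment, N m; "gripper_width": finger opening in m; "grip_force": force on a finger pad.
Only numpy, scipy, OpenCV 4.12 (cv2) and the standard library are available. Lean on these libraries where they do the work, as an engineer would, in place of code of your own. Each camera call takes 0.05 s, during which the arm holds its last target. There are 200 camera calls.

## Task

The spool has been measured: with your fingertips, push the hinged flag on the spool's stand all the way over its pivot, from the near side to the far side, until it lies flat there and shows its solid-disc face. Only push it; lift and carry nothing. Leave the other two flags as they are, and leave the stands, the parts on them and everything else on the bench standing where they are.

Things in the scene. Friction and masses are not known exactly. Their poses are not given: they have to be found in the camera images.
- stand_spool: Loose flag stand carrying the spool: steel base 110 mm along its x, 145 along its y, 12 thick, 1.5 kg, on a 3 mm mat. Origin: centre of its underside, z up. Hinge along the stand's y. Its flag lies to the -x side (towards the robot, yaw up to 0.4 rad) before flipping, to +x after. The part stands at x 0, y +44 mm on a 54 mm square rubber pad, top 15 mm above the origin. All three stands are alike.
- pivot_spool (a point): Point on that stand's hinge axis at the middle of the flag's width: 34 mm to the -y side of the stand's middle, 70 mm above the stand's underside; axes as the stand's. Two grey cheeks carry the hinge, 7 mm thick, 22 mm wide along x, rising 11 mm above the axis, centred 31.5 mm either side of this point.
- flag_spool (a joint): That flag's angle, rad: 0 flat on the near side, pi/2 upright, pi flat on the far side; hard stops at 0 and pi; starts at 0 to 0.15. Stiff hinge (0.035 N m, about 1 N at mid-plate): it stays where it is left and never falls by itself. Lip-side face, up at 0: open ring; other face: solid disc.
- lip_spool (a point): Middle of the outer end of the flag's thumb lip; turns with the flag. The flag: aluminium, 50 mm wide, 4 mm thick, flat from the axis (in its mid-plane) to 62 mm out, then the lip, bent 45 deg up and outward at 0, ending 82 mm out and 20 mm up. A fingertip fits under the lip from outside. Push up and over along the arc: a level side push of 8 N or more may slide the stand.
- stand_bracket: Loose flag stand carrying the bracket: steel base 110 mm along its x, 145 along its y, 12 thick, 1.5 kg, on a 3 mm mat. Origin: centre of its underside, z up. Hinge along the stand's y. Its flag lies to the -x side (towards the robot, yaw up to 0.4 rad) before flipping, to +x after. The part stands at x 0, y +44 mm on a 54 mm square rubber pad, top 15 mm above the origin. All three stands are alike.
- pivot_bracket (a point): Point on that stand's hinge axis at the middle of the flag's width: 34 mm to the -y side of the stand's middle, 70 mm above the stand's underside; axes as the stand's. Two grey cheeks carry the hinge, 7 mm thick, 22 mm wide along x, rising 11 mm above the axis, centred 31.5 mm either side of this point.
- flag_bracket (a joint): That flag's angle, rad: 0 flat on the near side, pi/2 upright, pi flat on the far side; hard stops at 0 and pi; starts at 0 to 0.15. Stiff hinge (0.035 N m, about 1 N at mid-plate): it stays where it is left and never falls by itself. Lip-side face, up at 0: open ring; other face: solid disc.
- lip_bracket (a point): Middle of the outer end of the flag's thumb lip; turns with the flag. The flag: aluminium, 50 mm wide, 4 mm thick, flat from the axis (in its mid-plane) to 62 mm out, then the lip, bent 45 deg up and outward at 0, ending 82 mm out and 20 mm up. A fingertip fits under the lip from outside. Push up and over along the arc: a level side push of 8 N or more may slide the stand.
- stand_hexnut: Loose flag stand carrying the hexnut: steel base 110 mm along its x, 145 along its y, 12 thick, 1.5 kg, on a 3 mm mat. Origin: centre of its underside, z up. Hinge along the stand's y. Its flag lies to the -x side (towards the robot, yaw up to 0.4 rad) before flipping, to +x after. The part stands at x 0, y +44 mm on a 54 mm square rubber pad, top 15 mm above the origin. All three stands are alike.
- pivot_hexnut (a point): Point on that stand's hinge axis at the middle of the flag's width: 34 mm to the -y side of the stand's middle, 70 mm above the stand's underside; axes as the stand's. Two grey cheeks carry the hinge, 7 mm thick, 22 mm wide along x, rising 11 mm above the axis, centred 31.5 mm either side of this point.
- flag_hexnut (a joint): That flag's angle, rad: 0 flat on the near side, pi/2 upright, pi flat on the far side; hard stops at 0 and pi; starts at 0 to 0.15. Stiff hinge (0.035 N m, about 1 N at mid-plate): it stays where it is left and never falls by itself. Lip-side face, up at 0: open ring; other face: solid disc.
- lip_hexnut (a point): Middle of the outer end of the flag's thumb lip; turns with the flag. The flag: aluminium, 50 mm wide, 4 mm thick, flat from the axis (in its mid-plane) to 62 mm out, then the lip, bent 45 deg up and outward at 0, ending 82 mm out and 20 mm up. A fingertip fits under the lip from outside. Push up and over along the arc: a level side push of 8 N or more may slide the stand.
- spool: The part on its stand's nest pad, loose, 0.12 kg: a bare aluminium spool standing on end: two round flanges 46 mm across and 6 mm thick on a 24 mm core, 40 mm high. Origin: centre of its underside.
- bracket: The part on its stand's nest pad, loose, 0.12 kg: an L-shaped aluminium angle bracket: foot 46 x 36 mm, 7 mm thick, with a 42 mm high upright wall at one end. Origin: centre of its underside.
- hexnut: The part on its stand's nest pad, loose, 0.12 kg: a plain aluminium hexagon, 46 mm over its corners and 22 mm high, with a dark round spot on top. Origin: centre of its underside.
- plug_gauge: Bystander, loose: upright dark steel plug gauge, 22 mm across, 65 mm high.
- v_block: Bystander, loose: dark steel V-block, 50 x 40 mm, 32 mm high.
- mug: Bystander, loose: white mug, 80 mm across, 90 mm high.
- cleaner: Bystander, loose: white closed bottle, 54 mm across, 140 mm high.
- parts_tray: Bystander, loose: grey open tray, 120 x 160 mm, 35 mm high.
- screwdriver: Bystander, loose: black-handled screwdriver lying on the bench, 180 mm long; its body origin is on its underside.
- gauge_case: Bystander, loose: closed wooden case, 90 x 150 mm, 30 mm high.
Mind the look-alikes: they are no part of the job. What is shaped like the stand_spool but red is not meant.

How it is judged:
By the outcome, as a careful person would: the job done as asked, in the order asked, and still so for the second after the job is handed in, with the robot touching nothing.
It also fails if it takes over 38 s, if anything falls off the work surface, if the arm or the gripper's body presses on something with over 40 N, if the wrist force passes 120 N, or if a joint passes its speed limit or range.

## Working session

There is one attempt and no reset: what is moved stays moved. The work goes in short steps, Python scripts to look and compute and a tool call to move; the robot and the scene stay as the last step left them, time stands still between calls to the robot, and variables do not carry over. Pictures are saved under pics/ and viewed, at most 10 in all, crops included, and the job is handed in when it is done.

Besides the shell and the picture viewer there is one more tool, called after ">>>" by a JSON object that holds its "method" and its "body", one argument or row to a line. jog_arm: Moves the arm, as the interface text tells. Its arguments: {"type":"object","properties":{"rows":{"type":"array","items":{"type":"object","properties":{"delta_pos":{"type":"array","items":{"type":"number"}},"spin":{"type":"number"}}}},"grip":{"type":"number"},"grip_force":{"type":"number"}},"required":["rows"]}

```bash
mkdir -p pics
cat > h.py <<'E'
import numpy as np, cv2
from plant import bot, capture, camera_params, ticket, models
def cloud(name, depth):
    p=camera_params(name); H,W=depth.shape
    f=H/2/np.tan(np.radians(p["vfov"])/2)
    K=np.array([[f,0,p["cx"]],[0,f,p["cy"]],[0,0,1]])
    v,u=np.mgrid[:H,:W]; pts=np.stack([u,v],-1).reshape(-1,1,2).astype(np.float64)
    s=cv2.undistortPoints(pts,K,np.array([p["k1"],0,0,0,0.])).reshape(H,W,2)
    c=np.concatenate([s*depth[...,None],depth[...,None]],-1)
    T=np.linalg.inv(np.array(p["world_to_cam"]))
    w=c@T[:3,:3].T+T[:3,3]; w[depth<=0]=np.nan
    return w
E
python3 - <<'E'
from h import *
for n in("top","side"):
    im,d=capture(n); cv2.imwrite(f"pics/{n}0.png",im[...,::-1]); w=cloud(n,d); np.save(n+"0.npy",w)
    print(n,np.linalg.inv(np.array(camera_params(n)["world_to_cam"]))[:3].round(3).tolist())
    for t in("spool","stand_spool","flag_spool"):
        for r in models.silhouettes(t,n)[:4]:
            m=r["mask"]; q=w[m]; print(t,round(r["p"],2),np.array(r["position"])*[420,560],m.sum(),np.nanmedian(q,0).round(3),np.nanmax(q[:,2]).round(3))
print(bot.read_state()["t"],bot.read_state()["tcp_rot"])
E
```

```text
top [[-0.002, -0.995, 0.098, 0.394], [-1.0, 0.0, -0.015, -0.068], [0.015, -0.098, -0.995, 1.253]]
spool 0.72 [182.784 128.296] 320 [0.583 0.299 0.056] 0.064
spool 0.36 [117.096 307.888] 2923 [ 0.776 -0.175  0.003] 0.04
spool 0.23 [227.892 325.976] 655 [ 0.466 -0.214  0.078] 0.107
stand_spool 0.79 [188.202 148.4  ] 2161 [0.567 0.238 0.016] 0.105
stand_spool 0.6 [322.518 139.72 ] 2982 [0.227 0.26  0.013] 0.094
stand_spool 0.56 [204.708 242.424] 2125 [0.518 0.006 0.016] 0.106
flag_spool 0.84 [198.408 147.392] 655 [0.539 0.229 0.079] 0.105
flag_spool 0.84 [339.192 143.696] 833 [0.19  0.242 0.072] 0.094
flag_spool 0.73 [250.11  197.624] 78 [0.407 0.112 0.048] 0.071
flag_spool 0.55 [205.086 218.176] 259 [0.525 0.062 0.025] 0.064
side [[-0.67, -0.457, 0.585, -0.459], [-0.742, 0.397, -0.539, 0.807], [0.014, -0.796, -0.606, 1.074]]
spool 0.22 [249.102 184.688] 237 [0.547 0.231 0.082] 0.11
stand_spool 0.77 [336.714 243.88 ] 2220 [0.215 0.277 0.015] 0.097
stand_spool 0.69 [260.316 175.224] 1182 [0.557 0.251 0.018] 0.11
flag_spool 0.76 [246.582 184.8  ] 262 [0.549 0.231 0.081] 0.11
flag_spool 0.6 [322.098 254.52 ] 484 [0.195 0.244 0.074] 0.097
flag_spool 0.52 [235.494 243.88 ] 1100 [0.511 0.012 0.018] 0.109
flag_spool 0.52 [200.802 372.4  ] 160 [ 0.375 -0.455  0.02 ] 0.034
0.4 [-3.07664566e+00 -6.34509126e-01  4.66748890e-05]
```

View pics/top0.png

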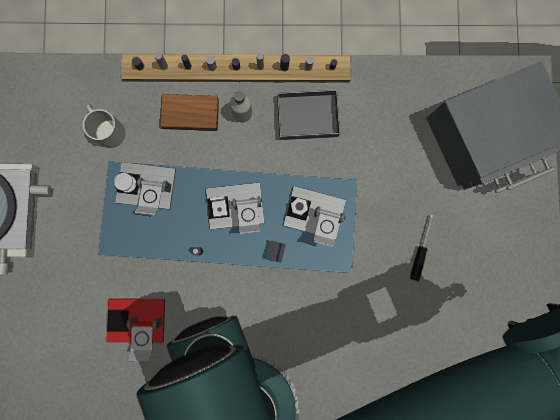

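View pics/side0.png

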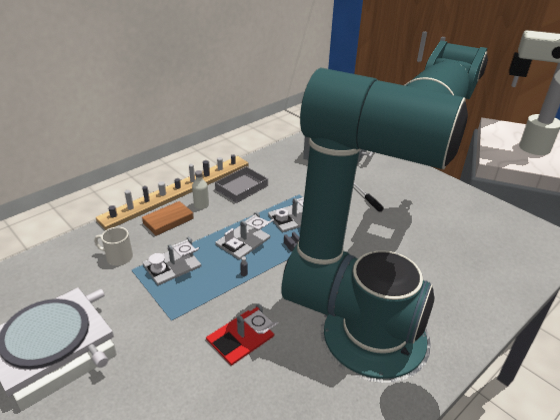

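Both pictures show three stands on the blue mat. The spool's is the leftmost (top view: spool at (125,183), flag ring at (150,197)), and the red look-alike is at (135,325). Next I'll fit the stand pose.

Run:
```python
from h import *
im=cv2.imread("pics/top0.png")
cv2.imwrite("pics/c1.png",cv2.resize(im[150:230,95:195],None,fx=7,fy=7,interpolation=cv2.INTER_CUBIC))
w=np.load("top0.npy")[150:230,95:195].reshape(-1,3)
bri=im[150:230,95:195].reshape(-1,3)
z=w[:,2]
s=w[(z>.009)&(z<.022)&(w[:,0]>.45)&(w[:,0]<.66)&(w[:,1]>.15)&(w[:,1]<.36)]
r=cv2.minAreaRect((s[:,:2]*1000).astype(np.float32)); print("base",r,len(s))
p=w[(z>.045)&(z<.066)&(w[:,1]>.27)]; print("spool",cv2.minEnclosingCircle((p[:,:2]*1000).astype(np.float32)),np.median(p,0))
f=w[(z>.066)&(z<.12)]; 
print("high pts",len(f)); 
for q in f[np.argsort(f[:,0])][::12]: print(q.round(3))
m=w[(abs(z)<.012)]; print("mat z",np.median(m[:,2]))
```

```text
base ((575.4649658203125, 255.11045837402344), (169.4136199951172, 181.69732666015625), 16.81949234008789) 1332
spool ((585.3626708984375, 303.4546813964844), 22.718456268310547) [0.58503709 0.30284014 0.05685014]
high pts 762
[0.497 0.219 0.104]
[0.499 0.232 0.102]
[0.502 0.229 0.103]
[0.502 0.259 0.101]
[0.504 0.237 0.102]
[0.505 0.229 0.095]
[0.507 0.226 0.097]
[0.508 0.21  0.09 ]
[0.51  0.232 0.092]
[0.512 0.256 0.094]
[0.513 0.224 0.087]
[0.515 0.245 0.088]
[0.516 0.225 0.082]
[0.518 0.25  0.083]
[0.519 0.218 0.081]
[0.521 0.225 0.082]
[0.521 0.221 0.078]
[0.524 0.218 0.081]
[0.526 0.242 0.083]
[0.526 0.253 0.079]
[0.528 0.252 0.083]
[0.529 0.257 0.076]
[0.531 0.243 0.08 ]
[0.533 0.245 0.083]
[0.534 0.231 0.079]
[0.536 0.226 0.081]
[0.537 0.212 0.078]
[0.539 0.246 0.081]
[0.539 0.212 0.076]
[0.542 0.209 0.078]
[0.544 0.226 0.08 ]
[0.544 0.215 0.076]
[0.547 0.214 0.078]
[0.547 0.232 0.075]
[0.549 0.249 0.078]
[0.551 0.215 0.084]
[0.552 0.212 0.077]
[0.554 0.207 0.078]
[0.555 0.233 0.074]
[0.557 0.227 0.078]
[0.559 0.246 0.082]
[0.56  0.243 0.076]
[0.562 0.244 0.078]
[0.562 0.235 0.075]
[0.564 0.195 0.077]
[0.565 0.21  0.075]
[0.567 0.235 0.078]
[0.567 0.245 0.075]
[0.569 0.235 0.079]
[0.57  0.21  0.076]
[0.571 0.26  0.068]
[0.572 0.205 0.077]
[0.573 0.256 0.074]
[0.574 0.259 0.08 ]
[0.575 0.23  0.077]
[0.575 0.243 0.074]
[0.577 0.202 0.08 ]
[0.577 0.19  0.076]
[0.579 0.239 0.08 ]
[0.58  0.213 0.077]
[0.581 0.204 0.071]
[0.582 0.23  0.077]
[0.583 0.222 0.07 ]
[0.589 0.253 0.067]
mat z 0.0010258047033551154
```

View pics/c1.png

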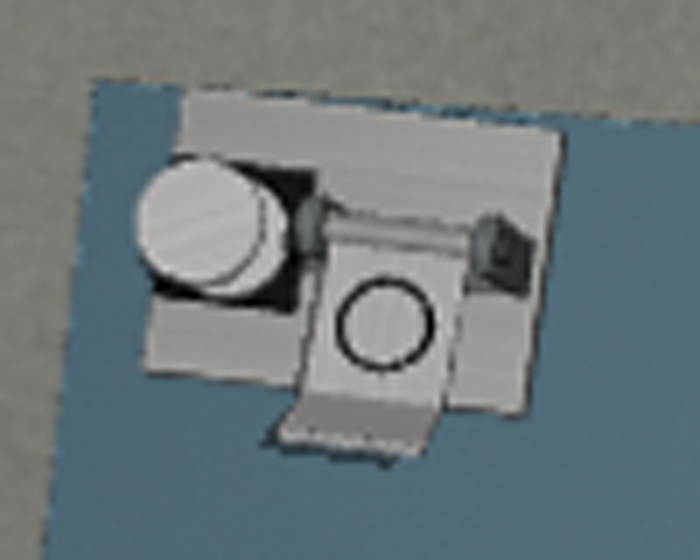

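The crop shows the base corners at about (185,90), (563,130), (523,415) and (145,373). The spool is on its left pad, and the ring face is up at (385,325) with the lip end at (350,447). I'll turn those into the stand pose.

Run:
```python
from h import *
w=np.load("top0.npy")
p=camera_params("top"); f=210/np.tan(np.radians(p["vfov"])/2)
K=np.array([[f,0,p["cx"]],[0,f,p["cy"]],[0,0,1]]);T=np.linalg.inv(np.array(p["world_to_cam"]))
def at(c,z):
    px=np.array(c,float)/7+[95,150]-.43
    s=cv2.undistortPoints(px.reshape(-1,1,2),K,np.array([p["k1"],0,0,0,0.])).reshape(-1,2)
    r=np.c_[s,np.ones(len(s))]@T[:3,:3].T
    return T[:3,3]+r*((z-T[2,3])/r[:,2:])
C=at([(185,90),(563,130),(523,415),(145,373)],.015)
print(C.round(4),"sizes",[np.linalg.norm(C[i]-C[i-1]).round(4) for i in range(4)])
y=(C[0]+C[3]-C[1]-C[2])[:2]; yaw=np.arctan2(-y[0],y[1]); c=C.mean(0)[:2]
R=np.array([[np.cos(yaw),-np.sin(yaw)],[np.sin(yaw),np.cos(yaw)]])
piv=c+R@[0,-.034]; print("centre",c,"yaw",yaw,"pivot",piv,"part",c+R@[0,.044])
# points in pivot frame
q=w[150:230,95:195].reshape(-1,3); q=q[(q[:,2]>.066)&(q[:,2]<.12)]
L=np.c_[(q[:,:2]-piv)@R,q[:,2]-.073]*1000
pl=L[(L[:,0]<-15)&(L[:,0]>-55)&(abs(L[:,1])<22)]; print("plate",np.polyfit(pl[:,0],pl[:,2],1),"y range",np.percentile(L[L[:,0]<-20][:,1],[2,98]))
print("lip end",L[L[:,0]<-76].mean(0),L[:,0].min())
for nm in("plug_gauge","v_block"):
    i=models.boxes_of(nm,"top")[:1]
    print(nm,[w[int(a["position"][0]*420),int(a["position"][1]*560)] for a in i])
for d in (-100,60):print(d,piv+R@[d/1000,0])
s=bot.read_state();print(s["t"],s["tool_pos"],s["wrist_force"])
```

```text
[[0.6418 0.3235 0.015 ]
 [0.6267 0.1808 0.015 ]
 [0.518  0.1938 0.015 ]
 [0.5339 0.3352 0.015 ]] sizes [np.float64(0.1085), np.float64(0.1435), np.float64(0.1094), np.float64(0.1423)]
centre [0.58011452 0.25833409] yaw -0.10853142365127758 pivot [0.57643169 0.22453414] part [0.58488053 0.3020752 ]
plate [-0.12997096  1.33385564] y range [-22.32683835  25.91054049]
lip end [-77.54742097   0.91208207  29.19333219] -79.08622300214385
plug_gauge []
v_block [array([ 0.4145262 , -0.07128598,  0.03228758])]
-100 [0.47702007 0.23536598]
60 [0.63607867 0.21803503]
0.5 [ 0.26707732 -0.61991138  0.23125831] [0.70293997 0.66395954 1.24266581]
```

>>> {"method": "jog_arm", "body": {
  "rows": [
    {"delta_pos": [14,35,0],"spin": -0.05},
    {"delta_pos": [14,35,0],"spin": -0.05},
    {"delta_pos": [14,35,0],"spin": -0.05},
    {"delta_pos": [14,35,0],"spin": -0.05},
    {"delta_pos": [14,35,0],"spin": -0.05},
    {"delta_pos": [14,35,0],"spin": -0.05},
    {"delta_pos": [14,35,0],"spin": -0.05},
    {"delta_pos": [14,35,0],"spin": -0.05}
  ],
  "grip": 1
}}

```text
t: 1.17
tool_pos: [0.3793, -0.3382, 0.2314]
tcp_rot: [3.141, 0.006, 0.001]
wrist_force: [0.8, -0.6, 0.1]
gripper_width: 0.0002
grip_force: 0.0
```

>>> {"method": "jog_arm", "body": {
  "rows": [
    {"delta_pos": [7,36,0],"spin": -0.014},
    {"delta_pos": [7,36,0],"spin": -0.014},
    {"delta_pos": [7,36,0],"spin": -0.014},
    {"delta_pos": [7,36,0],"spin": -0.014},
    {"delta_pos": [7,36,0],"spin": -0.014},
    {"delta_pos": [7,36,0],"spin": -0.014},
    {"delta_pos": [7,36,0],"spin": -0.014},
    {"delta_pos": [7,36,0],"spin": -0.014}
  ]
}}

```text
t: 1.83
tool_pos: [0.4349, -0.0502, 0.2317]
tcp_rot: [3.137, -0.167, 0.002]
wrist_force: [0.9, -1.4, 0.6]
gripper_width: -0.0004
grip_force: 0.0
```

>>> {"method": "jog_arm", "body": {
  "rows": [
    {"delta_pos": [3,36,0]},
    {"delta_pos": [3,36,0]},
    {"delta_pos": [3,36,0]},
    {"delta_pos": [3,36,0]},
    {"delta_pos": [3,36,0]},
    {"delta_pos": [3,36,0]},
    {"delta_pos": [3,36,0]},
    {"delta_pos": [3,35,0]}
  ]
}}

```text
$.rows[0]: bad value
```

>>> {"method": "jog_arm", "body": {
  "rows": [
    {"delta_pos": [3,36,0],"spin": 0},
    {"delta_pos": [3,36,0],"spin": 0},
    {"delta_pos": [3,36,0],"spin": 0},
    {"delta_pos": [3,36,0],"spin": 0},
    {"delta_pos": [3,36,0],"spin": 0},
    {"delta_pos": [3,36,0],"spin": 0},
    {"delta_pos": [3,36,0],"spin": 0},
    {"delta_pos": [3,35,0],"spin": 0}
  ]
}}

```text
t: 2.5
tool_pos: [0.4587, 0.2372, 0.2315]
tcp_rot: [-3.137, 0.165, -0.001]
wrist_force: [0.2, -1.3, 0.3]
gripper_width: 0.0003
grip_force: 0.0
```

>>> {"method": "jog_arm", "body": {
  "rows": [
    {"delta_pos": [0,0,-25],"spin": 0},
    {"delta_pos": [0,0,-25],"spin": 0},
    {"delta_pos": [0,0,-25],"spin": 0},
    {"delta_pos": [0,0,-25],"spin": 0},
    {"delta_pos": [0,0,-20],"spin": 0},
    {"delta_pos": [0,0,-15],"spin": 0},
    {"delta_pos": [0,0,-10],"spin": 0},
    {"delta_pos": [0,0,0],"spin": 0}
  ]
}}

```text
t: 3.17
tool_pos: [0.4583, 0.2347, 0.0844]
tcp_rot: [3.136, -0.165, -0.004]
wrist_force: [0.4, -0.5, -1.2]
gripper_width: -0.0004
grip_force: 0.0
```

>>> {"method": "jog_arm", "body": {
  "rows": [
    {"delta_pos": [4,-0.2,0],"spin": 0},
    {"delta_pos": [4,-0.2,0],"spin": 0},
    {"delta_pos": [4,-0.2,0],"spin": 0},
    {"delta_pos": [4,-0.2,0],"spin": 0},
    {"delta_pos": [3,-0.2,0],"spin": 0},
    {"delta_pos": [3,-0.2,0],"spin": 0},
    {"delta_pos": [2,-0.2,0],"spin": 0},
    {"delta_pos": [0,0,0],"spin": 0}
  ]
}}

```text
t: 3.83
tool_pos: [0.4834, 0.2336, 0.0863]
tcp_rot: [3.137, -0.166, -0.0]
wrist_force: [-0.7, -0.4, 0.3]
gripper_width: 0.0
grip_force: 0.0
```

Run:
```python
from h import *
im,d=capture("side"); cv2.imwrite("pics/s1.png",cv2.resize(im[190:310,110:270],None,fx=4.5,fy=4.5,interpolation=cv2.INTER_CUBIC)[...,::-1])
s=bot.read_state();print(s["t"],s["tool_pos"],s["wrist_force"])
```

```text
3.8833 [0.48319422 0.23363595 0.08625607] [ 0.25464041  0.13390003 -0.53126868]
```

View pics/s1.png

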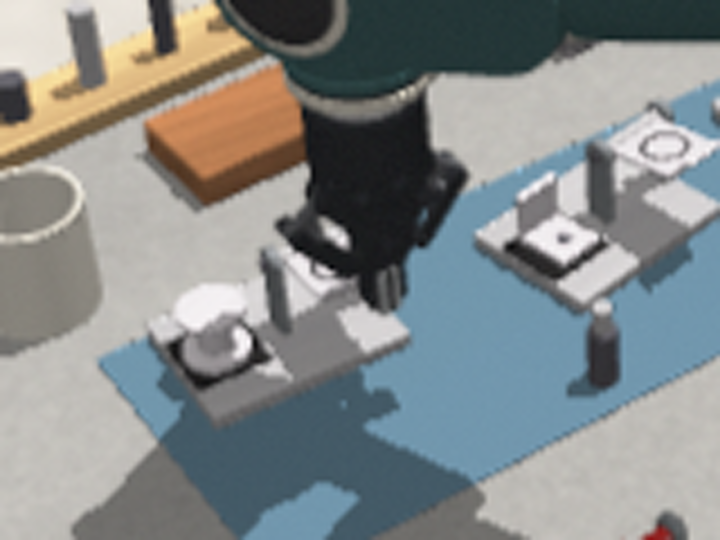

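The side crop shows the shut fingertips at (385,290), just outside the spool flag's lip and clear of everything else. I'll start the push along the arc.

>>> {"method": "jog_arm", "body": {
  "rows": [
    {"delta_pos": [3,-0.3,0],"spin": 0},
    {"delta_pos": [2,-0.2,2],"spin": 0},
    {"delta_pos": [2,-0.2,5],"spin": 0},
    {"delta_pos": [2,-0.2,5],"spin": 0},
    {"delta_pos": [2.5,-0.3,5],"spin": 0},
    {"delta_pos": [3,-0.3,5],"spin": 0},
    {"delta_pos": [3,-0.3,4],"spin": 0},
    {"delta_pos": [0,0,0],"spin": 0}
  ]
}}

```text
t: 4.55
tool_pos: [0.5015, 0.2319, 0.1134]
tcp_rot: [-3.137, 0.165, -0.002]
wrist_force: [0.4, -0.1, 0.4]
gripper_width: 0.0003
grip_force: 0.0
```

```bash
cat > look.py <<'E'
from h import *
import sys
piv=np.array([.5764,.2245]);a=-.1085;R=np.array([[np.cos(a),-np.sin(a)],[np.sin(a),np.cos(a)]])
s=bot.read_state();t=np.array(s["tool_pos"]);print("tip u,v,z mm",(np.r_[(t[:2]-piv)@R,t[2]]*1000).round(1),"F",np.round(s["wrist_force"],1),s["t"])
for n in("side","top"):
    im,d=capture(n);w=cloud(n,d)
    L=np.concatenate([(w[...,:2]-piv)@R,w[...,2:]],-1)*1000
    m=(im.min(-1)>85)&(abs(L[...,1])<26)&(abs(L[...,0])<95)&(L[...,2]>45)&(L[...,2]<170)
    q=L[m]; print(n,len(q)); 
    if len(q)>8: print(q[np.argsort(q[:,0])][::max(1,len(q)//14)].round(0).tolist())
    if len(sys.argv)>1 and n==sys.argv[1]: 
        c=im[180:300,130:250] if n=="side" else im[150:230,95:195]
        cv2.imwrite(f"pics/{sys.argv[2]}.png",cv2.resize(c,None,fx=5,fy=5,interpolation=cv2.INTER_CUBIC)[...,::-1])
E
python3 look.py side s2
```

```text
tip u,v,z mm [-75.3  -0.7 113.4] F [ 0.4 -0.1  0.4] 4.55
side 101
[[-90.0, 5.0, 150.0], [-86.0, -7.0, 119.0], [-84.0, -5.0, 122.0], [-83.0, -6.0, 125.0], [-64.0, 15.0, 130.0], [-62.0, 20.0, 131.0], [-59.0, 20.0, 117.0], [-57.0, 21.0, 128.0], [-55.0, 13.0, 103.0], [-30.0, 21.0, 93.0], [-12.0, 12.0, 84.0], [-3.0, 18.0, 80.0], [-1.0, 0.0, 82.0], [1.0, 23.0, 76.0], [6.0, 17.0, 73.0]]
top 225
[[-54.0, -17.0, 108.0], [-47.0, -8.0, 98.0], [-41.0, -12.0, 95.0], [-35.0, -23.0, 94.0], [-29.0, -21.0, 88.0], [-24.0, -20.0, 88.0], [-19.0, 3.0, 86.0], [-14.0, -7.0, 81.0], [-10.0, -19.0, 80.0], [-7.0, 5.0, 75.0], [-4.0, -3.0, 79.0], [-1.0, -2.0, 76.0], [1.0, -21.0, 75.0], [4.0, -7.0, 80.0], [7.0, -3.0, 73.0]]
```

View pics/s2.png

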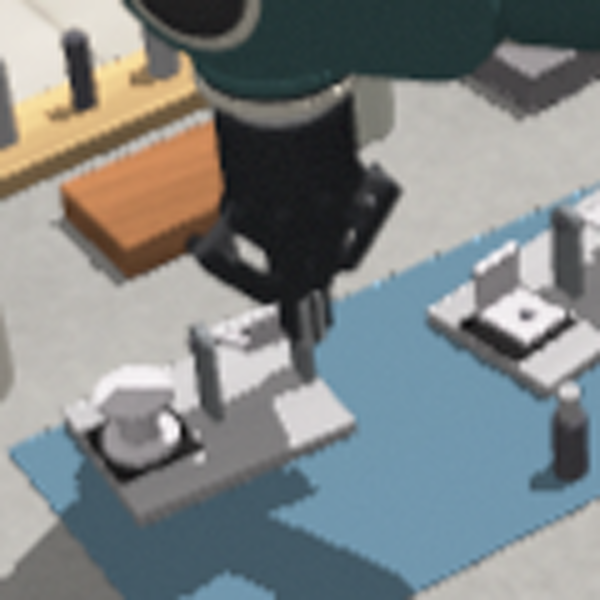

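The picture shows the lip tilting up ahead of the fingers at (265,325), with the stand and spool undisturbed. The flag is at about 0.5 rad, so I'll keep going.

>>> {"method": "jog_arm", "body": {
  "rows": [
    {"delta_pos": [4,-0.4,4],"spin": 0},
    {"delta_pos": [5,-0.5,4],"spin": 0},
    {"delta_pos": [5,-0.5,3],"spin": 0},
    {"delta_pos": [6,-0.6,2],"spin": 0},
    {"delta_pos": [6,-0.6,0],"spin": 0},
    {"delta_pos": [6,-0.6,0],"spin": 0},
    {"delta_pos": [6,-0.6,0],"spin": 0},
    {"delta_pos": [0,0,0],"spin": 0}
  ]
}}

```text
t: 5.32
tool_pos: [0.5399, 0.2281, 0.1264]
tcp_rot: [-3.137, 0.166, -0.001]
wrist_force: [0.1, 0.2, 1.2]
gripper_width: 0.0001
grip_force: 0.2
```

```bash
python3 look.py
```

```text
tip u,v,z mm [-36.7  -0.4 126.4] F [0.1 0.2 1.2] 5.3167
side 152
[[-53.0, -3.0, 158.0], [-48.0, 6.0, 163.0], [-45.0, 4.0, 137.0], [-25.0, 16.0, 141.0], [-23.0, 24.0, 143.0], [-21.0, 20.0, 121.0], [-20.0, 22.0, 151.0], [-18.0, 25.0, 118.0], [-15.0, 21.0, 106.0], [-9.0, 22.0, 99.0], [-7.0, 7.0, 78.0], [-6.0, -0.0, 77.0], [-4.0, 8.0, 84.0], [-3.0, 14.0, 86.0], [-2.0, 11.0, 80.0], [-0.0, 4.0, 75.0]]
top 52
[[-17.0, -21.0, 147.0], [-14.0, -23.0, 155.0], [-8.0, -18.0, 98.0], [-6.0, -14.0, 95.0], [-4.0, -17.0, 86.0], [-3.0, -7.0, 88.0], [-2.0, -22.0, 77.0], [-1.0, -16.0, 82.0], [0.0, -19.0, 77.0], [1.0, 1.0, 75.0], [2.0, -6.0, 75.0], [2.0, -14.0, 78.0], [3.0, 1.0, 77.0], [4.0, -4.0, 78.0], [5.0, -11.0, 76.0], [5.0, -16.0, 77.0], [6.0, -18.0, 74.0], [7.0, -22.0, 71.0]]
```

>>> {"method": "jog_arm", "body": {
  "rows": [
    {"delta_pos": [6,-0.6,-1],"spin": 0},
    {"delta_pos": [6,-0.6,-1],"spin": 0},
    {"delta_pos": [6,-0.6,-2],"spin": 0},
    {"delta_pos": [6,-0.6,-2],"spin": 0},
    {"delta_pos": [6,-0.6,-1],"spin": 0},
    {"delta_pos": [6,-0.6,-2],"spin": 0},
    {"delta_pos": [6,-0.6,-3],"spin": 0},
    {"delta_pos": [0,0,0],"spin": 0}
  ]
}}

```text
t: 6.08
tool_pos: [0.5814, 0.2236, 0.1124]
tcp_rot: [3.137, -0.166, -0.001]
wrist_force: [1.2, -0.8, -0.2]
gripper_width: -0.0002
grip_force: 0.0
```

```bash
python3 look.py side s3
```

```text
tip u,v,z mm [  5.   -0.4 112.4] F [ 1.2 -0.8 -0.2] 6.0833
side 232
[[-12.0, 22.0, 81.0], [-6.0, 9.0, 82.0], [-4.0, -21.0, 74.0], [-2.0, 14.0, 82.0], [-1.0, 24.0, 78.0], [1.0, 19.0, 82.0], [3.0, -14.0, 104.0], [4.0, -13.0, 84.0], [6.0, -13.0, 74.0], [9.0, 14.0, 90.0], [12.0, -22.0, 98.0], [14.0, 26.0, 107.0], [17.0, 17.0, 116.0], [22.0, 25.0, 132.0], [28.0, 8.0, 113.0]]
top 32
[[-2.0, -25.0, 76.0], [3.0, -24.0, 78.0], [29.0, -23.0, 131.0], [31.0, -23.0, 132.0], [33.0, -21.0, 132.0], [35.0, -21.0, 135.0], [38.0, -24.0, 137.0], [40.0, -24.0, 138.0], [42.0, -18.0, 136.0], [42.0, -21.0, 137.0], [44.0, -24.0, 140.0], [46.0, -16.0, 139.0], [47.0, -18.0, 137.0], [48.0, -16.0, 141.0], [49.0, -24.0, 143.0], [51.0, -15.0, 140.0]]
```

View pics/s3.png

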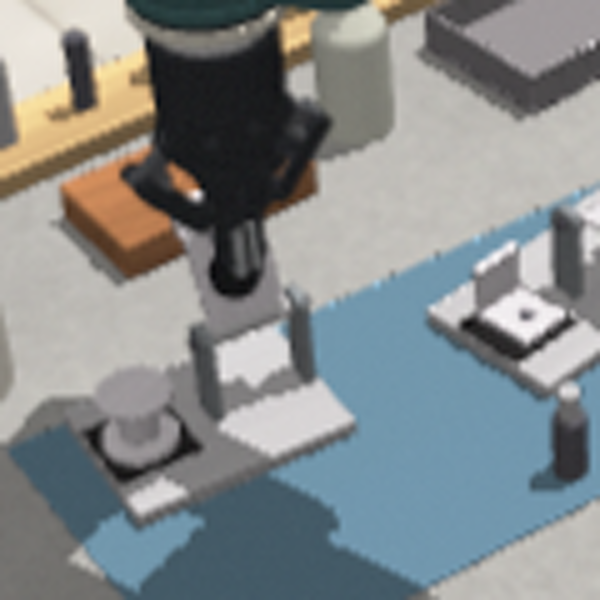

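The flag is past upright, at about 112°, with the fingertip on the disc face at (240,275). Now I'll push it over and down.

>>> {"method": "jog_arm", "body": {
  "rows": [
    {"delta_pos": [6,-0.6,-2],"spin": 0},
    {"delta_pos": [5,-0.5,-3],"spin": 0},
    {"delta_pos": [5,-0.5,-4],"spin": 0},
    {"delta_pos": [4,-0.4,-5],"spin": 0},
    {"delta_pos": [3,-0.3,-5],"spin": 0},
    {"delta_pos": [3,-0.3,-5],"spin": 0},
    {"delta_pos": [2,-0.2,-4],"spin": 0},
    {"delta_pos": [0,0,0],"spin": 0}
  ]
}}

```text
t: 6.85
tool_pos: [0.6084, 0.2209, 0.0839]
tcp_rot: [3.137, -0.165, -0.002]
wrist_force: [-0.0, -0.0, 1.1]
gripper_width: 0.0001
grip_force: 0.0
```

>>> {"method": "jog_arm", "body": {
  "rows": [
    {"delta_pos": [2,-0.2,-2],"spin": 0},
    {"delta_pos": [2,-0.2,-2],"spin": 0},
    {"delta_pos": [2,-0.2,-2],"spin": 0},
    {"delta_pos": [2,-0.2,-1],"spin": 0},
    {"delta_pos": [0,0,-1],"spin": 0},
    {"delta_pos": [0,0,-0.5],"spin": 0},
    {"delta_pos": [0,0,0],"spin": 0},
    {"delta_pos": [0,0,0],"spin": 0}
  ]
}}

```text
t: 7.52
tool_pos: [0.6165, 0.2203, 0.0769]
tcp_rot: [-3.137, 0.165, -0.0]
wrist_force: [-0.2, -0.6, 0.6]
gripper_width: -0.0
grip_force: 0.0
```

```bash
python3 look.py
```

```text
tip u,v,z mm [40.3  0.2 76.9] F [-0.2 -0.6  0.6] 7.5167
side 200
[[-9.0, 18.0, 80.0], [-5.0, -11.0, 75.0], [-3.0, -5.0, 73.0], [-1.0, -22.0, 71.0], [1.0, -21.0, 78.0], [8.0, -21.0, 77.0], [12.0, -9.0, 76.0], [16.0, -9.0, 82.0], [21.0, 13.0, 77.0], [27.0, 23.0, 78.0], [31.0, -3.0, 86.0], [35.0, -14.0, 102.0], [46.0, 13.0, 80.0], [54.0, 24.0, 72.0], [72.0, 25.0, 68.0]]
top 45
[[8.0, 25.0, 76.0], [10.0, 21.0, 70.0], [12.0, 23.0, 74.0], [12.0, 15.0, 75.0], [14.0, 24.0, 73.0], [17.0, 21.0, 76.0], [19.0, 22.0, 74.0], [22.0, 25.0, 72.0], [25.0, 23.0, 73.0], [72.0, -23.0, 68.0], [75.0, -20.0, 66.0], [78.0, -16.0, 63.0], [78.0, -24.0, 64.0], [81.0, -24.0, 62.0], [83.0, -13.0, 61.0]]
```

>>> {"method": "jog_arm", "body": {
  "rows": [
    {"delta_pos": [2,-0.2,-0.5],"spin": 0},
    {"delta_pos": [2,-0.2,-0.5],"spin": 0},
    {"delta_pos": [2,-0.2,-0.5],"spin": 0},
    {"delta_pos": [0,0,-0.5],"spin": 0},
    {"delta_pos": [0,0,-0.3],"spin": 0},
    {"delta_pos": [0,0,0],"spin": 0},
    {"delta_pos": [0,0,0],"spin": 0},
    {"delta_pos": [0,0,0],"spin": 0}
  ]
}}

```text
t: 8.28
tool_pos: [0.623, 0.2197, 0.075]
tcp_rot: [-3.137, 0.165, -0.002]
wrist_force: [3.7, -0.5, 4.4]
gripper_width: 0.0001
grip_force: 2.4
```

>>> {"method": "jog_arm", "body": {
  "rows": [
    {"delta_pos": [0,0,-0.4],"spin": 0},
    {"delta_pos": [0,0,-0.4],"spin": 0},
    {"delta_pos": [0,0,0],"spin": 0},
    {"delta_pos": [0,0,0],"spin": 0},
    {"delta_pos": [0,0,0],"spin": 0},
    {"delta_pos": [0,0,0],"spin": 0},
    {"delta_pos": [0,0,0],"spin": 0},
    {"delta_pos": [0,0,0],"spin": 0}
  ]
}}

```text
t: 8.95
tool_pos: [0.6231, 0.2197, 0.0748]
tcp_rot: [-3.137, 0.165, -0.002]
wrist_force: [1.3, -2.2, 10.5]
gripper_width: -0.0
grip_force: 5.5
```

The force rises to 10 N with no further travel, so the flag is on its hard stop. I'll retreat straight up and look.

>>> {"method": "jog_arm", "body": {
  "rows": [
    {"delta_pos": [0,0,5],"spin": 0},
    {"delta_pos": [0,0,15],"spin": 0},
    {"delta_pos": [0,0,25],"spin": 0},
    {"delta_pos": [0,0,30],"spin": 0},
    {"delta_pos": [-10,-20,30],"spin": 0},
    {"delta_pos": [-15,-35,10],"spin": 0},
    {"delta_pos": [-15,-35,0],"spin": 0},
    {"delta_pos": [-15,-35,0],"spin": 0}
  ]
}}

```text
t: 9.62
tool_pos: [0.5667, 0.0938, 0.1904]
tcp_rot: [-3.137, 0.163, -0.002]
wrist_force: [0.9, -0.3, 0.6]
gripper_width: 0.0002
grip_force: 0.0
```

>>> {"method": "jog_arm", "body": {
  "rows": [
    {"delta_pos": [-10,-36,0],"spin": 0},
    {"delta_pos": [-10,-36,0],"spin": 0},
    {"delta_pos": [-10,-36,0],"spin": 0},
    {"delta_pos": [-10,-36,0],"spin": 0},
    {"delta_pos": [-10,-36,0],"spin": 0},
    {"delta_pos": [-10,-36,0],"spin": 0},
    {"delta_pos": [-5,-15,0],"spin": 0},
    {"delta_pos": [0,0,0],"spin": 0}
  ]
}}

```text
t: 10.28
tool_pos: [0.5014, -0.139, 0.1895]
tcp_rot: [3.137, -0.17, -0.0]
wrist_force: [0.1, 0.5, -0.5]
gripper_width: -0.0001
grip_force: 0.0
```

```bash
python3 look.py top t4
python3 - <<'E'
from h import *
im,d=capture("top");w=cloud("top",d)
piv=np.array([.5764,.2245]);a=-.1085;R=np.array([[np.cos(a),-np.sin(a)],[np.sin(a),np.cos(a)]])
L=np.concatenate([(w[...,:2]-piv)@R,w[...,2:]],-1)*1000
q=L[(abs(L[...,1])<22)&(L[...,0]>14)&(L[...,0]<58)&(L[...,2]>55)&(L[...,2]<100)]
c=np.polyfit(q[:,0],q[:,2],1);print(len(q),c,q[:,2].mean())
E
```

```text
tip u,v,z mm [ -35.2 -369.5  189.5] F [ 0.1  0.5 -0.5] 10.2833
side 218
[[-11.0, 2.0, 82.0], [-5.0, -15.0, 86.0], [-3.0, -6.0, 80.0], [-1.0, -9.0, 73.0], [1.0, 22.0, 79.0], [10.0, -2.0, 77.0], [15.0, -18.0, 74.0], [19.0, 23.0, 79.0], [25.0, 25.0, 72.0], [35.0, 23.0, 76.0], [44.0, 14.0, 77.0], [50.0, 25.0, 75.0], [55.0, -15.0, 80.0], [60.0, 14.0, 75.0], [66.0, 7.0, 75.0]]
top 527
[[-5.0, 11.0, 72.0], [-1.0, -13.0, 82.0], [4.0, -1.0, 75.0], [9.0, 26.0, 72.0], [14.0, -23.0, 77.0], [19.0, -19.0, 73.0], [27.0, -22.0, 71.0], [41.0, 20.0, 70.0], [50.0, 23.0, 74.0], [55.0, 1.0, 74.0], [60.0, 24.0, 75.0], [65.0, 13.0, 71.0], [71.0, 12.0, 69.0], [77.0, 17.0, 63.0], [83.0, -1.0, 56.0]]
306 [2.02740355e-04 7.41604824e+01] 74.16781989956303
```

View pics/t4.png

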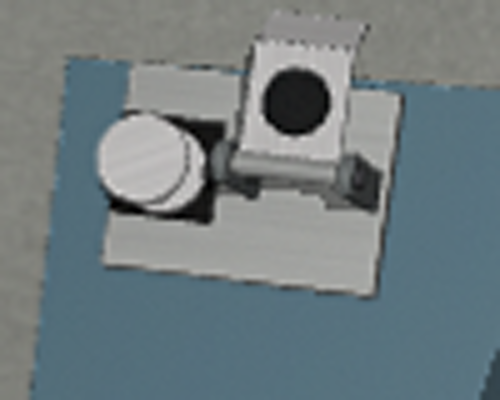

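The top view shows the solid disc at (296,102), the flag flat on the far side (fitted slope 0), and the stand corners and spool where they were. I'll hand it in.

```bash
python3 -c "
from plant import ticket
print(ticket.close_job())"
```

```text
the job is handed in; nothing more can be done
None
```

The spool stand's flag is pushed fully over and lies flat on the far side with its solid-disc face up; the stand and spool stayed where they were, the fingers worked only on that flag, and the job was handed in at about 10 s.

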